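# Hold a culture tube up to the lined card beside the standard

### The job

Take the lined card by its rail out of the plate rack and slide it down edgewise into the slot of the reading station's card stand until it is fully home, without dropping it, and let go of it. Then lift the one long tube out of the tube rack and hold it up in the air for the station's camera: upright, straight above the ring mark, its cap level with the cap of the standard tube beside it, touching neither the station, the card nor the standard. Finish while still holding it there, steady; leave the standard in its well and everything else where it stands.

Things in the scene. Friction and masses are not known exactly. Their poses are not given: they have to be found in the camera images.
- card: Lined card: stiff white plate 110 wide x 106 tall x 5 mm thick, black lines on both faces (alike); along its top a black grip rail, 10 mm thick, 74 long, spanning 90 to 110 mm above the lower edge. About 90 g. Stands loose on edge in an end slot of the plate rack. Origin: middle of the lower edge; x through the thickness, y along the width, z up.
- plate_rack: Grey slotted rack, 150 x 136 mm, 40 mm tall, fixed. Three slots 7 mm wide, 120 mm long, run along its y at x = -45, 0, 45 mm, floor 8 mm above the bench. The card stands in one end slot, the glass plate in the other; the middle one is empty. Origin: centre of the underside, z up.
- glass_plate: Bystander: clear glass plate 100 x 80 x 5 mm without a rail, standing on edge in the other end slot of the plate rack. Origin: middle of its lower edge.
- station: Fixed aluminium base, top 8 mm above the bench, x -40 to 90, y -80 to 80 mm, with black card stand (x +-18, y +-64, 44 mm tall), tube well (34 mm square at x 50, y 30, 65 mm tall) and on a rail (to x 270) a camera (x 187 to 263, y +-26, top at 120 mm) that looks at the card. Origin: bench level under the slot's middle; x from slot to camera, y along the slot, z up.
- slot (a point): Middle of the slot floor in the card stand, 12 mm above the bench; the card's origin belongs here when fully home. The slot runs along the station's y, 118 mm long, 7 mm wide up to 24 mm above its floor, then flaring at 45 degrees to 23 mm at the mouth, 32 mm above the floor. Axes as the station's.
- mark (a point): Centre of a thin black ring, 24 mm across, drawn on the base's top (8 mm above the bench) at station x 50, y -30 mm: 50 mm in front of the slot's middle plane, 60 mm beside the standard's axis. The sample is held straight above it. Axes as the station's.
- view (a point): The point in the air 27 mm above the ring mark (35 mm above the bench) where the middle of the sample tube's underside belongs; the standard's underside is at the same height. Nothing supports the tube there. Axes as the station's.
- standard: The standard tube: same size and shape as the sample (110 mm, cap 24 mm across), standing loose in the station's well (mouth 30 mm above its floor); the top of its cap is 145 mm above the bench. It is to be left there. Origin: centre of its underside, z up the tube.
- sample: The sample tube: the one long tube in the tube rack. Cloudy glass, 20 mm across, 110 mm long in all; the black screw cap is 24 mm across and takes the top 24 mm. About 45 g. Origin: centre of its flat underside, which stands 6 mm above the bench in the rack; z up the tube.
- tube_rack: Blue tube rack, 190 x 70 mm, 64 mm tall, fixed to the bench, with 2 x 6 square cells of 22 mm at 30 mm pitch (x = -75 to 75, y = -15 and 15 mm), open above, floor 6 mm above the bench. Tubes stand in the cells (-75, 15), (-15, -15) and (75, 15), in any order. It stands on one side of the station and the plate rack on the other. Origin: centre of the underside, x along its length, z up.
- short_a: Bystander: short tube in the tube rack, 80 mm long, cap and diameter like the sample's. Origin: centre of its underside.
- short_b: Bystander: a second such short tube, 80 mm long, in the tube rack. Origin: centre of its underside.
- jar: Bystander: glass jar, 84 mm across, with a foil-covered lid, 136 mm tall. Origin: centre of its underside.
- wash_bottle: Bystander: white wash bottle with a green cap and bent spout, 74 mm across, 210 mm tall. Origin: centre of its underside.
- tip_box: Bystander: blue pipette-tip box, 86 x 126 mm, 59 mm tall. Origin: centre of its underside.
- microtube_rack: Bystander: green microtube rack, 55 x 110 mm, 57 mm tall. Origin: centre of its underside.
- marker: Bystander: white marker pen with a black cap, 118 mm long, 14 mm thick, lying on the bench near the robot. Origin: below its middle, x along it.
Things that resemble listed ones, but are neither listed nor needed, are in the scene too. What is shaped like the sample but yellow is not meant. Leave any red look-alike of the standard alone.

How it is judged:
By the outcome, as a careful person would: the job done as asked, in the order asked, and still so for the second after the job is handed in, while the arm keeps its last pose, push and grip.
It also fails if it takes over 51 s, if anything falls off the work surface, if the arm or the gripper's body presses on something with over 40 N, if the wrist force passes 120 N, or if a joint passes its speed limit or range.

### The arm

A 7-joint arm with a two-finger parallel gripper is mounted at the origin on the work surface. World frame = base frame: x ahead of the robot, y to its left, z up, the work surface at z = 0. Lengths are in m, angles in degrees, forces in N, time in s.
With the tool pointing down it reaches from about 0.425 to 0.95 m from the base axis. Payload 4.7 kg.
Tool frame: the origin (TCP) lies at the very end of the fingers, on their centre line; the grasp point (between the pads) lies 19 mm behind it (env.grasp_offset is the distance from the TCP to the grasp point, in m); z points along the fingers, y is the line along which they close (so a half turn about z gives the same grasp; the last joint's range is limited). The gripper opens to 85 mm and grips with 20 to 120 N. Pads are 22 mm wide; open, the fingers measure 114 mm over their backs; the gripper's body (76 mm by 85 mm) begins 54 mm behind the grasp point. The pads swing forward as they close: fully open they stand 13 mm farther back than shut.
Start: joints at [66.182, 26.849, -2.785, 87.806, 1.381, 65.374, -4.715], TCP at [0.255, -0.625, 0.231] pointing down, gripper open.
Joint ranges: [-148.3, 148.3], [-19.14, 114.17], [-79.39, 73.82], [5.75, 140.21], [-59.74, 239.74], [12.07, 113.84], [-152.46, 152.46]. Speed limits (degrees/s): [147.25, 147.25, 180, 180, 180, 180, 180].

### API

Orientations are given as a 3x3 rotation matrix whose columns are the frame's x, y, z axes.
In Python, from workcell import env gives the robot as it stands.
- The arm moves only by the tool step_arm, never from a script. Its argument "steps" is text: rows parted by semicolons, each of 7 numbers parted by spaces: the finger opening in cm, from 0 to 8.54, then the shift along the tool's x, y, z in cm, then the turn, a rotation vector about the tool's x, y, z in rad. In form: gripper dx dy dz rx ry rz; .... A call has 1 to 12 rows; each row shifts and turns the commanded pose from where the row before left it, along the tool's axes as they then stand; what a row does not reach is not made up. A row lasts 1/8 s, in which the tool goes at most 62.5 mm and 10.7 degrees, less where a joint would pass 70% of its speed; a pose out of reach is approached as far as the arm can. A call with a gripper value outside its range is refused whole. The fingers move at their own pace and stop on an object; "newtons" is the grip in N (left out, the last holds). Time passes only in rows, so rows that do not move let the fingers close. It gives the time, the measured TCP pose, the force, the opening and the grip force at its end, in the units of the state.
- env.sense(): the state, without advancing time (a new reading comes with each control period).
- env.grab_frame(name): name is "scene" or "top"; returns (picture, depth): 420x560x3 uint8, blue, green, red; 420x560 float32, m along the optical axis (not along the pixel's ray), 0 where there is no reading.
- env.calibration(name): a dict with "vertical_fov" (degrees; the focal length in pixels is half the picture's height over the tangent of half this angle, whatever the lens; pixels are square), "cx", "cy" (the principal point, pixels), "rvec" (rotation vector, rad) and "tvec" (3), from world to camera coordinates, as OpenCV has them. Camera axes: x right, y down, z forward; pixel columns grow to the right and rows downward; lengths in m; the calibration is good to about 2 mm. A picture is of the moment at which its call begins. calibration takes no time and is no camera call.
- env.hand_in(): hands the job in; it is judged then, once.
The state is a dict: "time_s": time; "qpos": joint angles; "joint_velocities": joint speeds; "tau": joint torques, N m; "tcp_pos": TCP position; "ee_rot": TCP orientation; "contact_force": force on the tool from outside, world axes, zero at the start; "wrist_torque": the same for the moment, N m; "finger_gap": finger opening in m; "grip_force": force on a finger pad.
Only numpy, scipy, OpenCV 4.12 (cv2) and the standard library are available. Lean on these libraries where they do the work, as an engineer would, in place of code of your own. Each camera call takes 0.05 s, during which the arm holds its last target. There are 200 camera calls.

## Working session

There is one attempt and no reset: what is moved stays moved. The work goes in short steps, Python scripts to look and compute and a tool call to move; the robot and the scene stay as the last step left them, time stands still between calls to the robot, and variables do not carry over. Pictures are saved under pics/ and viewed, at most 10 in all, crops included, and the job is handed in when it is done.

Besides the shell and the picture viewer there is one more tool, called after "Request:" as name(argument=value, ...) on one line, values as JSON. step_arm: Moves the arm, as the interface text tells. Its arguments: {"type":"object","properties":{"steps":{"type":"string"},"newtons":{"type":"number"}},"required":["steps"]}

```bash
mkdir -p pics; ls; cat > h.py <<'E'
import numpy as np, cv2
from workcell import env
def cal(n):
    c=env.calibration(n); f=210/np.tan(np.radians(c["vertical_fov"])/2)
    R,_=cv2.Rodrigues(np.array(c["rvec"],float)); t=np.array(c["tvec"],float).ravel()
    return f,c["cx"],c["cy"],R,t
def ray(n,u,v):
    f,cx,cy,R,t=cal(n); d=R.T@np.array([(u-cx)/f,(v-cy)/f,1]); return -R.T@t,d
def onz(n,u,v,z):
    o,d=ray(n,u,v); return o+d*(z-o[2])/d[2]
def dep(n,u,v,Z):
    o,d=ray(n,u,v); return o+d*Z
def proj(n,p):
    f,cx,cy,R,t=cal(n); q=R@np.array(p)+t; return f*q[0]/q[2]+cx,f*q[1]/q[2]+cy
def cloud(n,D):
    f,cx,cy,R,t=cal(n); v,u=np.mgrid[:420,:560]
    q=np.stack([(u-cx)/f*D,(v-cy)/f*D,D],-1); return (q-t)@R
E
python3 - <<'E'
from h import *
print({k:v for k,v in env.calibration("scene").items()},env.calibration("top"))
for n in("scene","top"):
    im,D=env.grab_frame(n); cv2.imwrite(f"pics/{n}0.png",im); np.savez(f"{n}0.npz",im=im,D=D); print(n,(D>0).mean(),cal(n)[3].T@-cal(n)[4])
s=env.sense(); print(s["tcp_pos"],s["ee_rot"],s["time_s"],env.grasp_offset)
E
```

```text
pics
{'vertical_fov': 55.07142733172231, 'cx': 277.773562817953, 'cy': 218.7582607383082, 'rvec': array([ 2.49229426,  0.71178919, -0.2177289 ]), 'tvec': array([-0.50358855, -0.18389829,  1.23262085])} {'vertical_fov': 56.80839109510156, 'cx': 272.9353314738582, 'cy': 206.72704288087192, 'rvec': array([ 2.16382739, -2.16754561,  0.09370925]), 'tvec': array([0.03965161, 0.53286234, 1.12887136])}
scene 0.9962457482993198 [ 0.86583925 -0.42045787  0.93824929]
top 0.9962159863945578 [0.419908   0.02555358 1.17596316]
[ 0.25446141 -0.62464367  0.23037612] [[ 9.26115729e-01  3.77238894e-01 -6.88272420e-04]
 [ 3.77239520e-01 -9.26114364e-01  1.59047287e-03]
 [-3.74307476e-05 -1.73260550e-03 -9.99998498e-01]] 0.1 0.0187
```

View pics/scene0.png

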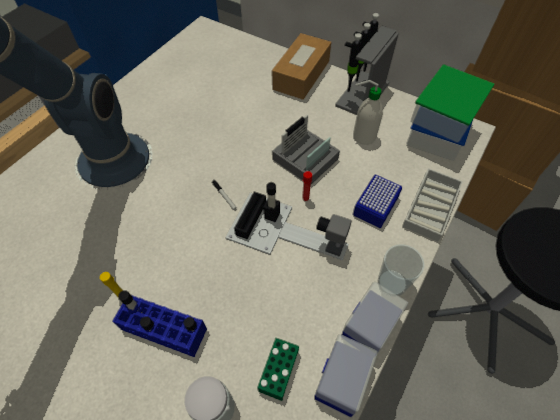

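View pics/top0.png

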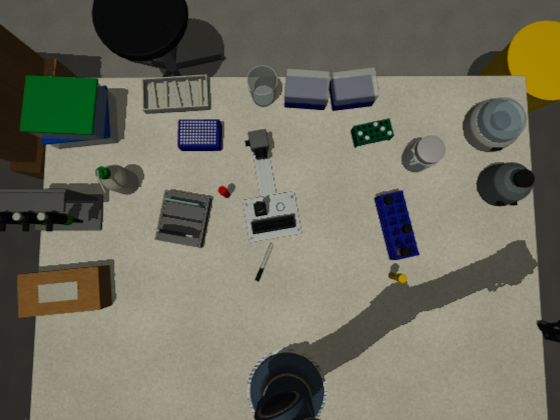

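The scene picture shows the plate rack at (306,152) with the card on its back-left side and the glass at the right. The station is at (262,220), with the standard's black cap at (271,190) and the red look-alike at (307,185). The blue rack is at (160,325), with caps at (125,298), (147,324) and (190,324); the yellow look-alike is at (105,277). In the top picture the plate rack is at (183,217), the stand at (273,224), the ring at (280,206) and the tube rack at (397,224).

Candidates for the sample are the caps at scene (125,298), (147,324) and (190,324), plus the yellow one at (105,277), which is excluded. Next I measure their heights.

```bash
python3 - <<'E'
from h import *
C={}
for n in("scene","top"):
    z=np.load(n+"0.npz"); im,D=z["im"],z["D"]; P=cloud(n,D); C[n]=(im,D,P)
    hsv=cv2.cvtColor(im,cv2.COLOR_BGR2HSV)
    flat=P[(P[...,0]>.35)&(P[...,0]<.5)&(abs(P[...,1])<.3)&(abs(P[...,2])<.02)]
    print(n,"bench z med/std",np.median(flat[:,2]),flat[:,2].std())
    # dark blobs above bench in work region
    m=(im.max(-1)<60)&(P[...,2]>.03)&(P[...,2]<.2)&(P[...,0]>.35)&(P[...,0]<.9)&(abs(P[...,1])<.45)
    k,l,st,ce=cv2.connectedComponentsWithStats(m.astype(np.uint8))
    for i in range(1,k):
        if st[i,4]>15:
            p=P[l==i]; top=np.percentile(p[:,2],95); q=p[p[:,2]>top-.006]
            print("dark",ce[i].round(),st[i,4],"top z",top.round(4),"mid",np.median(q,0).round(4),"min",q.min(0).round(3),"max",q.max(0).round(3))
    m=(hsv[...,0]>105)&(hsv[...,0]<130)&(hsv[...,1]>150)&(P[...,2]>.055)&(P[...,2]<.075)&(P[...,1]<-.1)
    ys,xs=np.nonzero(m); p=P[m]; r=cv2.minAreaRect(p[:,:2].astype(np.float32)*1000); print("bluerack",r,np.median(p[:,2]))
def crop(n,u0,v0,w,h,s): return cv2.resize(C[n][0][v0:v0+h,u0:u0+w],None,fx=s,fy=s,interpolation=cv2.INTER_CUBIC)
a=crop("scene",95,260,120,100,4)[:,:400]; b=crop("top",365,180,100,100,4)
c=crop("scene",220,110,133,66,3)[:200,:400]; d=crop("top",140,180,170,85,3)[:200,:400]
cv2.imwrite("pics/c1.png",np.hstack([a,b]))
E=np.hstack([crop("scene",225,110,130,150,3),crop("top",145,170,135,150,3)[:450]]); cv2.imwrite("pics/c2.png",E)
E
```

```text
scene bench z med/std 0.0005187509930756769 0.0030028627136719013
dark [295. 137.] 424 top z 0.1177 mid [0.4572 0.3097 0.1171] min [0.447 0.278 0.112] max [0.464 0.348 0.121]
dark [301. 154.] 27 top z 0.0402 mid [0.4963 0.2826 0.036 ] min [0.485 0.253 0.034] max [0.504 0.323 0.041]
dark [319. 160.] 83 top z 0.0431 mid [0.5519 0.2898 0.0401] min [0.539 0.242 0.037] max [0.562 0.338 0.045]
dark [287. 162.] 56 top z 0.0377 mid [0.4705 0.2412 0.0354] min [0.42  0.231 0.032] max [0.532 0.252 0.039]
dark [320. 169.] 19 top z 0.035 mid [0.5688 0.2769 0.0331] min [0.562 0.241 0.03 ] max [0.574 0.302 0.036]
dark [271. 189.] 100 top z 0.1475 mid [0.5284 0.0747 0.1449] min [0.519 0.065 0.142] max [0.538 0.086 0.149]
dark [250. 213.] 520 top z 0.0462 mid [0.4865 0.0311 0.0436] min [ 0.457 -0.027  0.04 ] max [0.511 0.101 0.049]
dark [271. 209.] 188 top z 0.0666 mid [0.5328 0.0668 0.0646] min [0.51  0.056 0.061] max [0.545 0.093 0.068]
dark [369. 215.] 107 top z 0.0463 mid [0.7556 0.1975 0.0432] min [0.715 0.194 0.04 ] max [0.795 0.201 0.048]
dark [330. 232.] 298 top z 0.1164 mid [0.6862 0.0664 0.
[... 5127 characters left out ...]
. 228.] 89 top z 0.0881 mid [ 0.4664 -0.3369  0.0861] min [ 0.455 -0.349  0.082] max [ 0.478 -0.326  0.093]
dark [179. 230.] 372 top z 0.1198 mid [0.4552 0.3133 0.1177] min [0.444 0.278 0.114] max [0.464 0.349 0.124]
dark [397. 231.] 19 top z 0.0632 mid [ 0.4591 -0.3197  0.0601] min [ 0.45  -0.322  0.058] max [ 0.467 -0.315  0.063]
dark [410. 239.] 18 top z 0.0611 mid [ 0.439  -0.3554  0.0601] min [ 0.431 -0.358  0.056] max [ 0.448 -0.354  0.062]
dark [404. 250.] 178 top z 0.1173 mid [ 0.4004 -0.3212  0.1158] min [ 0.392 -0.334  0.111] max [ 0.411 -0.31   0.122]
bluerack ((629.5311889648438, -265.7655334472656), (515.7379150390625, 89.22749328613281), 19.461183547973633) 0.062222442705756206
```

View pics/c1.png

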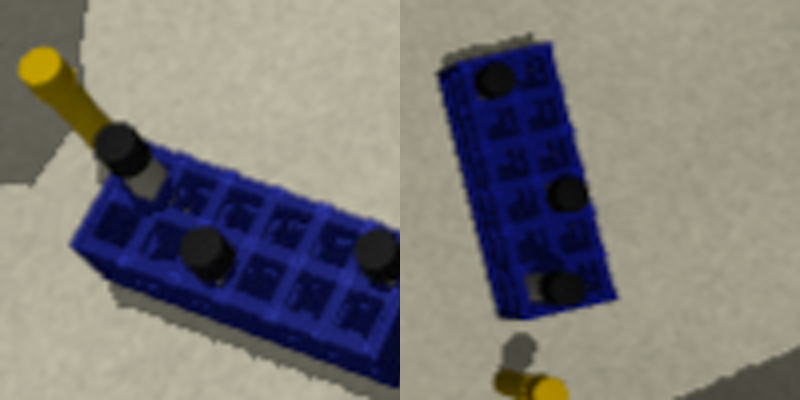

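View pics/c2.png

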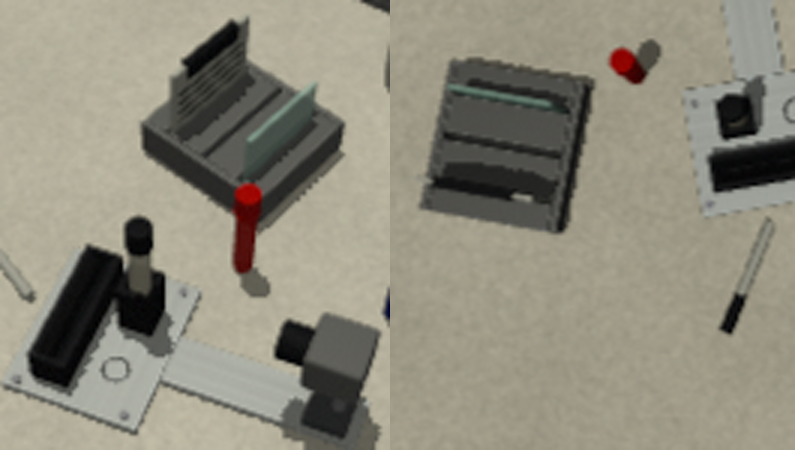

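Crop 1 shows the sample: the cloudy body and the tallest cap, at scene (125,298) and top (404,250). Its cap top is at 0.116 m; the two short tubes are at 0.086 m. Crop 2 shows the card in the slot nearest the robot, with its black rail at scene (295,137). The standard is at (271,190), and the ring is at scene (264,233) and top (280,206). Now the precise poses.

```bash
cat >> h.py <<'E'
def blob(n,im,P,lo,hi,zlo,zhi,dark=True,thr=60):
    m=(P[...,0]>lo[0])&(P[...,0]<hi[0])&(P[...,1]>lo[1])&(P[...,1]<hi[1])&(P[...,2]>zlo)&(P[...,2]<zhi)
    if dark: m&=im.max(-1)<thr
    return m
def tri(u1,u2):
    a,d=ray("scene",*u1); b,e=ray("top",*u2)
    s=np.linalg.lstsq(np.stack([d,-e],1),b-a,rcond=None)[0]; p,q=a+s[0]*d,b+s[1]*e
    return (p+q)/2,np.linalg.norm(p-q)
E
python3 - <<'E'
from h import *
T={"rail":((.42,.25),(.49,.37),.112,.126,.118),"std":((.5,.05),(.55,.1),.138,.152,.145),"sample":((.38,-.35),(.43,-.3),.108,.124,.116),"stand":((.44,-.06),(.53,.12),.036,.053,.044)}
uv={}
for n in("scene","top"):
    z=np.load(n+"0.npz"); im,D=z["im"],z["D"]; P=cloud(n,D)
    for k,(lo,hi,a,b,zz) in T.items():
        m=blob(n,im,P,lo,hi,a,b); v,u=np.nonzero(m)
        g=np.array([onz(n,x,y,zz)[:2] for x,y in zip(u,v)])
        r=cv2.minAreaRect((g*1000).astype(np.float32)); c,s=np.linalg.eigh(np.cov(g.T)); d=s[:,1]
        uv[n,k]=(u.mean(),v.mean()); print(n,k,m.sum(),"mean",g.mean(0).round(4),"rect",np.round(r[0],1),np.round(r[1],1),"ang",np.degrees(np.arctan2(d[1],d[0])).round(2)%180)
    # ring: dark pixels on base top near expected
    bx=P[...,0];by=P[...,1]
    m=(abs(bx-.541)<.022)&(abs(by-.018)<.022)&(P[...,2]<.02)
    gr=im.max(-1).astype(float); base=np.median(gr[m]); mm=m&(gr<base-25)
    v,u=np.nonzero(mm); el=cv2.fitEllipse(np.stack([u,v],1).astype(np.float32)) if len(u)>5 else None
    print(n,"ring",len(u),el,onz(n,*el[0],.008).round(4) if el else None)
    # red tube, yellow tube, glass
    hsv=cv2.cvtColor(im,cv2.COLOR_BGR2HSV)
    m=(hsv[...,1]>180)&((hsv[...,0]<6)|(hsv[...,0]>174))&(P[...,2]>.05); print("red",np.percentile(P[m],[2,50,98],axis=0).round(3).tolist())
    m=(hsv[...,1]>150)&(abs(hsv[...,0]-24)<6)&(P[...,2]>.01)&(P[...,1]>-.45)&(P[...,0]<.5); print("yel",np.percentile(P[m],[2,50,98],axis=0).round(3).tolist())
for k in T: p,e=tri(uv["scene",k],uv["top",k]); print(k,p.round(4),e.round(4))
E
```

```text
scene rail 63 mean [0.458  0.3105] rect [458.6 310.2] [72.9 10.9] ang 80.36
scene std 58 mean [0.529  0.0733] rect [529.6  73.7] [19.7 21.5] ang 102.48
scene sample 96 mean [ 0.4046 -0.3241] rect [ 404.7 -324.1] [19.9 26.5] ang 167.6
scene stand 458 mean [0.487 0.034] rect [500.4  37.8] [ 67.3 129.5] ang 98.7
scene ring 31 ((263.0872497558594, 232.61549377441406), (7.638550758361816, 9.086054801940918), 76.91084289550781) [0.5364 0.0179 0.008 ]
red [[0.565, 0.167, 0.052], [0.577, 0.173, 0.1], [0.585, 0.189, 0.113]]
yel [[0.323, -0.323, 0.027], [0.338, -0.314, 0.091], [0.343, -0.302, 0.113]]
top rail 96 mean [0.4546 0.313 ] rect [454.7 313.9] [72.3  9.9] ang 79.86
top std 58 mean [0.5249 0.0775] rect [524.7  77.3] [21.4 18.8] ang 102.38
top sample 65 mean [ 0.4018 -0.3205] rect [ 401.8 -320.4] [24.2 18.8] ang 86.39
top stand 414 mean [0.4829 0.0391] rect [498.5  41.6] [ 69.7 125.3] ang 98.45
top ring 35 ((279.8846740722656, 206.32525634765625), (7.730252742767334, 8.2246675491333), 179.6355743408203) [0.5359 0.0179 0.008 ]
red [[0.562, 0.17, 0.053], [0.57, 0.177, 0.109], [0.58, 0.188, 0.115]]
yel [[0.32, -0.32, 0.02], [0.333, -0.304, 0.108], [0.42, 0.026, 1.176]]
rail [0.455  0.3148 0.1126] 0.0009
std [0.5257 0.078  0.1373] 0.0001
sample [ 0.4014 -0.323   0.1095] 0.001
stand [0.4832 0.039  0.0338] 0.0009
```

Averaging the two views at the given heights:

| Thing | Measured position or angle |
|---|---|
| Rail | (0.456, 0.312), direction 80.1° |
| Standard | (0.527, 0.0755) |
| Ring | (0.536, 0.018) |
| Slot | (0.482, 0.039), direction 98.6° |
| Sample | (0.403, -0.322) |

The ring and standard come out 58 mm apart, against 60 in the text. I move over the card now.

Request:
step_arm(steps="8.5 4.44 -3.86 0 0 0 0;8.5 4.44 -3.86 0 0 0 0;8.5 4.44 -3.86 0 0 0 0;8.5 4.44 -3.86 0 0 0 0;8.5 4.44 -3.86 0 0 0 0;8.5 4.44 -3.86 0 0 0 0;8.5 4.44 -3.86 0 0 0 0;8.5 4.44 -3.86 0 0 0 0;8.5 4.44 -3.86 0 0 0 0;8.5 4.44 -3.86 0 0 0 0")

```text
time_s: 1.35
tcp_pos: [0.5206, -0.0985, 0.2312]
ee_rot: [[0.926, 0.377, -0.0], [0.377, -0.926, -0.0], [-0.0, 0.0, -1.0]]
contact_force: [0.6, -0.8, 0.6]
finger_gap: 0.0849
grip_force: 0.0
```

Request:
step_arm(steps="4 1.37 -5.79 0 0 0 0;4 1.37 -5.79 0 0 0 0;4 1.37 -5.79 0 0 0 0;4 1.37 -5.79 0 0 0 0;4 1.37 -5.79 0 0 0 0;4 1.37 -5.79 0 0 0 0;4 1.37 -5.79 0 0 0 0")

```text
time_s: 2.22
tcp_pos: [0.4557, 0.3128, 0.2311]
ee_rot: [[0.926, 0.377, 0.0], [0.377, -0.926, -0.001], [-0.0, 0.001, -1.0]]
contact_force: [1.6, -0.5, -0.0]
finger_gap: 0.04
grip_force: 0.0
```

Request:
step_arm(steps="4 0 0 0 0 0 -0.1684;4 0 0 0 0 0 -0.1684;4 0 0 0 0 0 -0.1684;4 0 0 0 0 0 -0.1684;4 0 0 0 0 0 -0.1684;4 0 0 0 0 0 -0.1684;4 0 0 0 0 0 0;4 0 0 0 0 0 0")

```text
time_s: 3.22
tcp_pos: [0.4561, 0.3112, 0.2311]
ee_rot: [[0.175, 0.985, -0.0], [0.985, -0.175, -0.0], [-0.0, -0.0, -1.0]]
contact_force: [-0.9, -0.3, 0.0]
finger_gap: 0.0396
grip_force: 0.0
```

Request:
step_arm(steps="4 0 0 4.8 0 0 0;4 0 0 4.8 0 0 0;4 0 0 0 0 0 0;4 0 0 0 0 0 0")

```text
time_s: 3.72
tcp_pos: [0.4569, 0.3124, 0.1369]
ee_rot: [[0.173, 0.985, 0.002], [0.985, -0.173, 0.002], [0.002, 0.002, -1.0]]
contact_force: [0.5, 0.6, 1.2]
finger_gap: 0.04
grip_force: 0.0
```

```bash
python3 - <<'E'
from h import *
o=[]
for n in("scene","top"):
    im,D=env.grab_frame(n); u,v=map(int,proj(n,(.456,.312,.12))); x=max(u-50,0);y=max(v-65,0)
    for p in [(.456,.312,.118)]+[tuple(np.array([.456,.312,.118])+k*np.array([.172,.985,0])*.037) for k in(-1,1)]:
        a,b=proj(n,p); im[int(round(b)),int(round(a))]=(0,0,255)
    o.append(cv2.resize(im[y:y+130,x:x+100],None,fx=4,fy=4,interpolation=cv2.INTER_NEAREST))
cv2.imwrite("pics/g1.png",np.hstack(o))
E
```

```text
(no output)
```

View pics/g1.png

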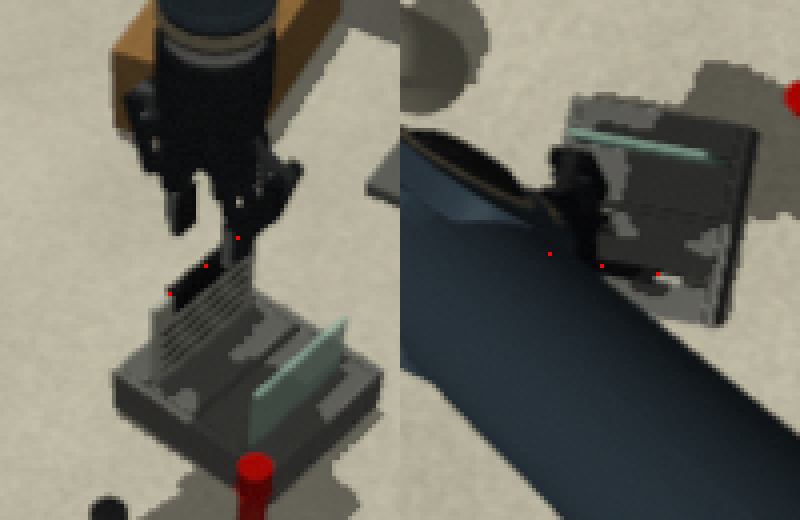

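The picture shows the open fingers straddling the rail, with rail points at scene crop (170,293) to (237,238). Descending and closing.

Request:
step_arm(steps="4 0 0 2.4 0 0 0;4 0 0 2.4 0 0 0;4 0 0 0 0 0 0;0.5 0 0 0 0 0 0;0.5 0 0 0 0 0 0;0.5 0 0 0 0 0 0;0.5 0 0 0 0 0 0;0.5 0 0 0 0 0 0", newtons=50)

```text
time_s: 4.82
tcp_pos: [0.456, 0.3124, 0.089]
ee_rot: [[0.173, 0.985, 0.001], [0.985, -0.173, 0.001], [0.001, 0.001, -1.0]]
contact_force: [-2.5, -0.5, 6.3]
finger_gap: 0.0096
grip_force: 48.7
```

Request:
step_arm(steps="0.5 0 0 -2 0 0 0;0.5 0 0 -3 0 0 0;0.5 0 0 -4 0 0 0;0.5 0 0 -4 0 0 0;0.5 0 0 -3 0 0 0;0.5 0 0 0 0 0 0")

```text
time_s: 5.58
tcp_pos: [0.4573, 0.3127, 0.251]
ee_rot: [[0.173, 0.985, 0.006], [0.985, -0.173, 0.003], [0.004, 0.006, -1.0]]
contact_force: [0.3, 0.8, -1.6]
finger_gap: 0.0091
grip_force: 49.3
```

Request:
step_arm(steps="0.5 -3 0.8 0 0 0 0;0.5 -4 1.12 0 0 0 0;0.5 -4 1.12 0 0 0 0;0.5 -4 1.12 0 0 0 0;0.5 -4 1.12 0 0 0 0;0.5 -4 1.12 0 0 0 0;0.5 -3.4 0.9 0 0 0 0;0.5 0 0 0 0 0 -0.1;0.5 0 0 0 0 0 -0.12;0.5 0 0 0 0 0 -0.1;0.5 0 0 0 0 0 0;0.5 0 0 0 0 0 0")

```text
time_s: 7.08
tcp_pos: [0.4821, 0.0386, 0.2469]
ee_rot: [[-0.145, 0.99, -0.001], [0.99, 0.145, -0.0], [-0.0, -0.001, -1.0]]
contact_force: [-0.8, 0.2, -0.8]
finger_gap: 0.0091
grip_force: 49.2
```

```bash
python3 - <<'E'
from h import *
s=env.sense(); print(s["tcp_pos"],s["ee_rot"],s["grip_force"],s["finger_gap"])
o=[]
for n in("scene","top"):
    im,D=env.grab_frame(n); np.savez(n+"1.npz",im=im,D=D); u,v=map(int,proj(n,(.49,.04,.1))); x=max(u-66,0);y=max(v-65,0)
    o.append(cv2.resize(im[y:y+130,x:x+132],None,fx=3,fy=3,interpolation=cv2.INTER_NEAREST)); print(n,x,y)
cv2.imwrite("pics/g2.png",np.hstack(o))
E
```

```text
[0.4821404  0.03861752 0.24694526] [[-1.44519167e-01  9.89501739e-01 -7.19677520e-04]
 [ 9.89502001e-01  1.44519108e-01 -1.34256713e-04]
 [-2.88400983e-05 -7.31525014e-04 -9.99999732e-01]] 49.23232018947601 0.00911520195522455
scene 185 134
top 206 154
```

View pics/g2.png

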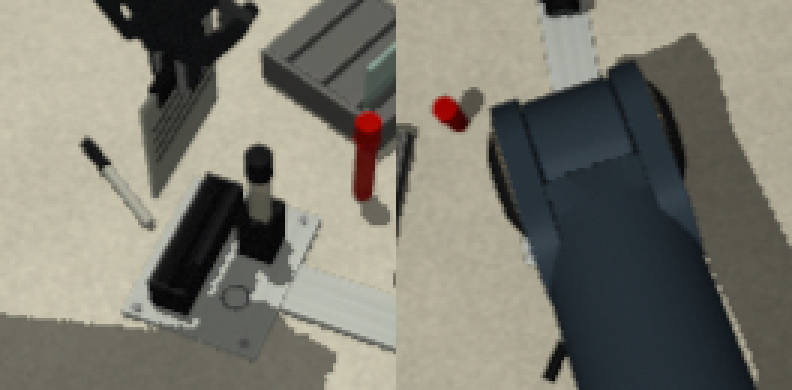

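The card hangs edge-down in the grip, in scene crop (140-217, 60-195), above the stand. I measure its offset in the hand from scene depth, using the stand in the same view as reference.

```bash
python3 - <<'E'
from h import *
z=np.load("scene1.npz"); im,D=z["im"],z["D"]; P=cloud("scene",D)
t=np.array([.4821,.0386]); yd=np.array([-.1445,.9895]); xd=np.array([.9895,.1445])
Q=np.stack([(P[...,:2]-t)@xd,(P[...,:2]-t)@yd,P[...,2]],-1)
m=(abs(Q[...,0])<.02)&(abs(Q[...,1])<.075)&(Q[...,2]>.13)&(Q[...,2]<.235)
k,l,st,ce=cv2.connectedComponentsWithStats(m.astype(np.uint8)); i=1+st[1:,4].argmax(); m=l==i
q=Q[m]; print(m.sum(),"pct x,y,z",np.percentile(q,[1,10,50,90,99],axis=0).round(4).tolist())
A=np.c_[q[:,1],q[:,2]-.2,np.ones(len(q))]; print("plane x=a y+b(z-.2)+c",np.linalg.lstsq(A,q[:,0],rcond=None)[0])
# outline: rays intersected with card face plane x=+2.5mm
o,_=ray("scene",0,0)
c=max(cv2.findContours(m.astype(np.uint8),0,2)[0],key=cv2.contourArea)[:,0]
G=[]
for u,v in c:
    o,d=ray("scene",u,v); s=(.0025-(o[:2]-t)@xd)/(d[:2]@xd); p=o+s*d; G.append(((p[:2]-t)@yd,p[2]))
G=np.array(G); 
for lo,hi in((.17,.18),(.18,.19),(.19,.2),(.2,.21),(.21,.22)):
    g=G[(G[:,1]>lo)&(G[:,1]<hi)]; print(lo,g[:,0].min().round(4),g[:,0].max().round(4))
for a in np.arange(-.05,.05,.02):
    g=G[abs(G[:,0]-a)<.01]; print("bottom at y",a.round(3),g[:,1].min().round(4))
# stand top in the same view
m2=(im.max(-1)<60)&(abs(P[...,0]-.484)<.05)&(abs(P[...,1]-.036)<.08)&(P[...,2]>.039)&(P[...,2]<.05)
q=Q[m2];print("stand top rel",np.percentile(q,[0,2,50,98,100],axis=0).round(4).tolist())
m3=(im.max(-1)<60)&(abs(Q[...,0]-.05)<.02)&(abs(Q[...,1]-.035)<.025)&(Q[...,2]>.139)&(Q[...,2]<.152)
print("std rel",Q[m3].mean(0).round(4))
E
```

```text
439 pct x,y,z [[-0.0027, -0.0542, 0.1673], [0.0008, -0.0516, 0.1733], [0.0018, -0.0101, 0.1987], [0.0025, 0.0397, 0.2251], [0.0031, 0.0546, 0.2335]]
plane x=a y+b(z-.2)+c [0.01090796 0.01493308 0.00171233]
0.17 -0.0539 0.0497
0.18 -0.0619 -0.0619
0.19 -0.0586 -0.0586
0.2 -0.0619 -0.0619
0.21 0.0282 0.055
bottom at y -0.05 0.1691
bottom at y -0.03 0.1691
bottom at y -0.01 0.1691
bottom at y 0.01 0.1691
bottom at y 0.03 0.1692
stand top rel [[-0.0166, -0.065, 0.039], [-0.0156, -0.0635, 0.0392], [0.0059, -0.0043, 0.0432], [0.0426, 0.0594, 0.0474], [0.0534, 0.061, 0.0495]]
std rel [0.0512 0.0281 0.1444]
```

Request:
step_arm(steps="0.5 -0.1 0.1 1.5 0 0 0;0.5 0 0 2.5 0 0 0;0.5 0 0 2.5 0 0 0;0.5 0 0 2.2 0 0 0;0.5 0 0 1.5 0 0 0;0.5 0 0 0 0 0 0;0.5 0 0 0 0 0 0")

```text
time_s: 8.05
tcp_pos: [0.4842, 0.0381, 0.1458]
ee_rot: [[-0.146, 0.989, 0.001], [0.989, 0.146, 0.0], [-0.0, 0.001, -1.0]]
contact_force: [0.4, -0.2, -0.4]
finger_gap: 0.0091
grip_force: 49.2
```

```bash
python3 - <<'E'
from h import *
s=env.sense(); print(s["tcp_pos"],s["contact_force"])
o=[]
for n in("scene","top"):
    im,D=env.grab_frame(n); np.savez(n+"2.npz",im=im,D=D); u,v=map(int,proj(n,(.49,.04,.08))); x=u-50;y=v-50
    o.append(cv2.resize(im[y:y+100,x:x+100],None,fx=4,fy=4,interpolation=cv2.INTER_CUBIC)); print(n,x,y)
cv2.imwrite("pics/g3.png",np.hstack(o))
im,D=np.load("scene2.npz").values(); P=cloud("scene",D); t=np.array(s["tcp_pos"])[:2]; R=np.array(s["ee_rot"]); yd,xd=R[:2,0],R[:2,1]
Q=np.stack([(P[...,:2]-t)@xd,(P[...,:2]-t)@yd,P[...,2]],-1)
for lo in np.arange(.05,.14,.01):
    m=(abs(Q[...,0])<.012)&(abs(Q[...,1])<.075)&(Q[...,2]>lo)&(Q[...,2]<lo+.01); q=Q[m]
    if len(q): print(lo.round(3),len(q),q[:,:2].min(0).round(4),np.median(q[:,:2],0).round(4),q[:,:2].max(0).round(4))
m=(im.max(-1)<70)&(abs(Q[...,0])<.025)&(abs(Q[...,1])<.08)&(Q[...,2]>.040)&(Q[...,2]<.048); q=Q[m]
for a in(-.06,-.05,-.04,-.02,0,.02,.04): 
    r=q[abs(q[:,1]-a)<.006]; print("stand y",a,len(r),r[:,0].min().round(4),r[:,0].max().round(4))
print(q[:,1].min(),q[:,1].max())
E
```

```text
[0.48415438 0.0380989  0.14578867] [ 0.36913709 -0.17286914 -0.40708806]
scene 201 154
top 222 169
0.06 25 [-0.002  -0.0533] [ 0.0012 -0.0137] [0.0024 0.054 ]
0.07 52 [-0.0027 -0.0546] [0.0017 0.0024] [0.0034 0.0558]
0.08 52 [-0.0032 -0.0544] [ 0.0017 -0.0026] [0.0031 0.0563]
0.09 52 [-0.002  -0.0545] [ 0.0017 -0.0056] [0.0036 0.0575]
0.1 50 [-0.0008 -0.0555] [ 0.0019 -0.0134] [0.0036 0.0452]
0.11 40 [-0.0026 -0.0541] [ 0.0022 -0.0185] [0.003  0.0412]
0.12 32 [-0.0019 -0.0544] [ 0.0021 -0.0307] [0.0033 0.0032]
0.13 32 [-0.0025 -0.0539] [ 0.0023 -0.0324] [0.0032 0.0549]
stand y -0.06 40 -0.0158 0.0183
stand y -0.05 34 -0.0161 0.0176
stand y -0.04 27 -0.016 0.0171
stand y -0.02 14 0.0048 0.0165
stand y 0 16 0.0051 0.0165
stand y 0.02 15 0.0054 0.0166
stand y 0.04 13 0.0051 0.0158
-0.06376552644899756 0.06243400776348403
```

View pics/g3.png

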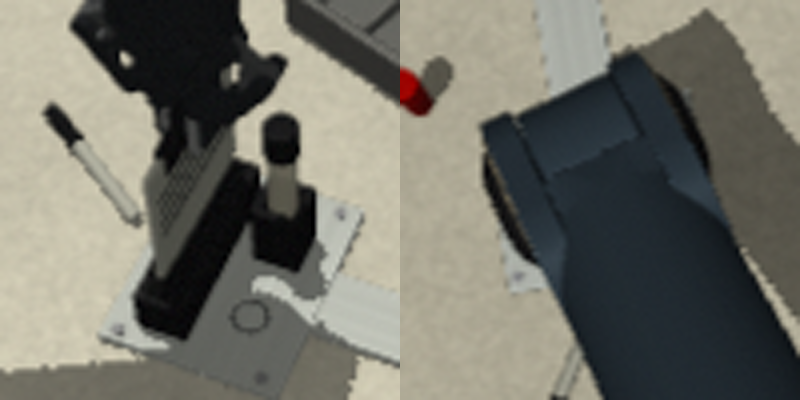

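The scene crop shows the card directly over the mouth: its lower edge is inside the stand outline and centred to about 1 mm. I make a small correction and insert gently.

Request:
step_arm(steps="0.5 0 0.1 1 0 0 -0.012;0.5 0 0 1 0 0 0;0.5 0 0 0.6 0 0 0;0.5 0 0 0.5 0 0 0;0.5 0 0 0 0 0 0")

```text
time_s: 8.78
tcp_pos: [0.4837, 0.0379, 0.1136]
ee_rot: [[-0.158, 0.987, -0.002], [0.987, 0.158, -0.0], [0.0, -0.002, -1.0]]
contact_force: [-0.9, 0.1, -1.8]
finger_gap: 0.0091
grip_force: 49.3
```

Request:
step_arm(steps="0.5 0 0 0.5 0 0 0;0.5 0 0 0.5 0 0 0;0.5 0 0 0.5 0 0 0;0.5 0 0 0 0 0 0")

```text
time_s: 9.28
tcp_pos: [0.4839, 0.0381, 0.0986]
ee_rot: [[-0.158, 0.987, -0.002], [0.987, 0.158, 0.0], [0.0, -0.002, -1.0]]
contact_force: [-2.0, -0.2, -2.6]
finger_gap: 0.0091
grip_force: 49.5
```

Request:
step_arm(steps="0.5 0 0 0.3 0 0 0;0.5 0 0 0.2 0 0 0;0.5 0 0 0.2 0 0 0;0.5 0 0 0 0 0 0")

```text
time_s: 9.78
tcp_pos: [0.4846, 0.038, 0.093]
ee_rot: [[-0.158, 0.987, -0.0], [0.987, 0.158, -0.001], [-0.001, -0.0, -1.0]]
contact_force: [-6.1, -1.6, 8.4]
finger_gap: 0.0092
grip_force: 52.8
```

Request:
step_arm(steps="0.5 0 -0.1 0 0 0 0;0.5 0 0 0 0 0 0;2.5 0 0 0 0 0 0;2.5 0 0 0 0 0 0;2.5 0 0 0 0 0 0;2.5 0 0 0 0 0 0")

```text
time_s: 10.52
tcp_pos: [0.484, 0.038, 0.0923]
ee_rot: [[-0.158, 0.987, 0.001], [0.988, 0.158, 0.0], [0.0, 0.001, -1.0]]
contact_force: [-0.1, -0.6, 0.2]
finger_gap: 0.0249
grip_force: 0.0
```

Request:
step_arm(steps="2.5 0 0 -2 0 0 0;2.5 0 0 -4 0 0 0;2.5 0 0 -4 0 0 0;2.5 0 0 -2 0 0 0")

```text
time_s: 11.02
tcp_pos: [0.4847, 0.0382, 0.2145]
ee_rot: [[-0.158, 0.987, 0.004], [0.987, 0.158, 0.0], [-0.001, 0.004, -1.0]]
contact_force: [1.0, -0.2, -0.3]
finger_gap: 0.0246
grip_force: 0.0
```

Request:
step_arm(steps="4 -4.89 -1.96 0 0 0 0;4 -4.89 -1.96 0 0 0 0;4 -4.89 -1.96 0 0 0 0;4 -4.89 -1.96 0 0 0 0;4 -4.89 -1.96 0 0 0 0;4 -4.89 -1.96 0 0 0 0;4 -4.89 -1.96 0 0 0 0;4 0 0 0 0 0 0")

```text
time_s: 12.02
tcp_pos: [0.4002, -0.3264, 0.2119]
ee_rot: [[-0.149, 0.989, -0.0], [0.989, 0.149, -0.001], [-0.001, -0.001, -1.0]]
contact_force: [0.3, 0.6, -0.2]
finger_gap: 0.0402
grip_force: 0.0
```

```bash
python3 - <<'E'
from h import *
s=env.sense(); print(s["tcp_pos"])
o=[]
for n in("scene","top"):
    im,D=env.grab_frame(n); np.savez(n+"3.npz",im=im,D=D); P=cloud(n,D); u,v=map(int,proj(n,(.49,.04,.08))); x=u-50;y=v-50
    o.append(cv2.resize(im[y:y+100,x:x+100],None,fx=4,fy=4,interpolation=cv2.INTER_CUBIC))
    m=blob(n,im,P,(.45,-.03),(.52,.11),.112,.135); v,u=np.nonzero(m)
    print(n,"rail",m.sum(),np.percentile(P[m][:,2],[5,50,95]).round(4)); g=np.array([onz(n,x,y,.122)[:2] for x,y in zip(u,v)]); c,e=np.linalg.eigh(np.cov(g.T)); print(g.mean(0).round(4),np.degrees(np.arctan2(e[1,1],e[0,1]))%180,np.round(cv2.minAreaRect((1000*g).astype(np.float32))[:2],1).tolist())
    m=blob(n,im,P,(.505,.05),(.55,.1),.139,.152); v,u=np.nonzero(m); print("std",np.mean([onz(n,x,y,.145)[:2] for x,y in zip(u,v)],0).round(4),P[m].mean(0).round(4))
    m=blob(n,im,P,(.38,-.35),(.43,-.3),.108,.124); v,u=np.nonzero(m); print("sample",m.sum(),np.mean([onz(n,x,y,.116)[:2] for x,y in zip(u,v)],0).round(4) if len(u) else 0)
cv2.imwrite("pics/g4.png",np.hstack(o))
E
```

```text
[ 0.40020869 -0.32635239  0.21186526]
scene rail 101 [0.1136 0.1216 0.1244]
[0.487  0.0371] 99.38972477635313 [[487.4, 36.1], [11.2, 73.5]]
std [0.5287 0.0739] [0.5287 0.0739 0.1451]
sample 98 [ 0.4044 -0.3236]
top rail 107 [0.118  0.1218 0.1252]
[0.4837 0.0421] 89.55846498891289 [[500.2, 45.1], [48.2, 75.7]]
std [0.5249 0.0775] [0.5249 0.0776 0.1444]
sample 64 [ 0.4018 -0.3206]
```

View pics/g4.png

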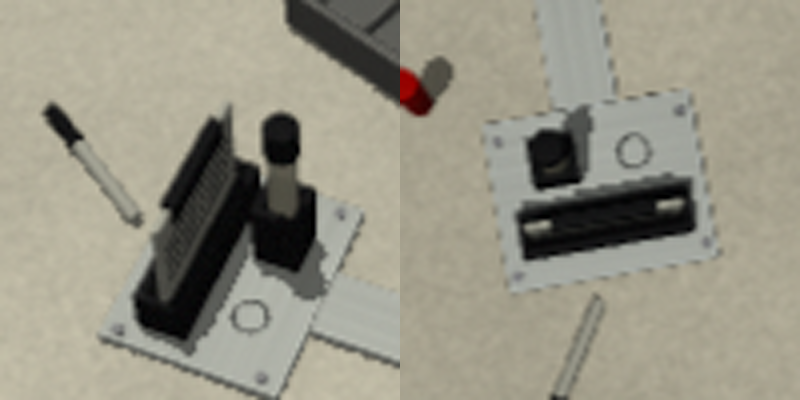

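The card is fully home: its rail top is at 0.1217, against 0.122 expected, and it stands upright. Ring and standard are undisturbed in top crop (633,150) and (553,150). Now the sample grasp.

Request:
step_arm(steps="4.5 0.38 0.35 2 0 0 0;4.5 0 0 3 0 0 0;4.5 0 0 3 0 0 0;4.5 0 0 2.7 0 0 0;4.5 0 0 2 0 0 0;4.5 0 0 0 0 0 0;4.5 0 0 0 0 0 0")

```text
time_s: 13.0
tcp_pos: [0.4061, -0.3168, 0.0862]
ee_rot: [[-0.159, 0.987, 0.001], [0.987, 0.159, -0.001], [-0.001, 0.001, -1.0]]
contact_force: [-0.6, -0.4, 0.7]
finger_gap: 0.0452
grip_force: 0.0
```

Request:
step_arm(steps="1.5 0 0 0 0 0 0;1.5 0 0 0 0 0 0;1.5 0 0 0 0 0 0;1.5 0 0 0 0 0 0;1.5 0 0 0 0 0 0", newtons=40)

```text
time_s: 13.62
tcp_pos: [0.4048, -0.3182, 0.0863]
ee_rot: [[-0.157, 0.988, -0.0], [0.988, 0.157, -0.001], [-0.001, -0.0, -1.0]]
contact_force: [-2.2, 1.5, 5.5]
finger_gap: 0.023
grip_force: 38.9
```

Request:
step_arm(steps="1.5 0 0 -1 0 0 0;1.5 0 0 -1.5 0 0 0;1.5 0 0 -2 0 0 0;1.5 0 0 -2.5 0 0 0;1.5 0 0 -2 0 0 0;1.5 0 0 -1 0 0 0;1.5 0 0 0 0 0 0")

```text
time_s: 14.5
tcp_pos: [0.4054, -0.3177, 0.1862]
ee_rot: [[-0.158, 0.987, 0.001], [0.987, 0.158, -0.001], [-0.001, 0.001, -1.0]]
contact_force: [-0.3, 0.2, -1.5]
finger_gap: 0.0229
grip_force: 39.2
```

Request:
step_arm(steps="1.5 2.5 1.46 0 0 0 0;1.5 4.5 2.64 0 0 0 0;1.5 4.5 2.64 0 0 0 0;1.5 4.5 2.64 0 0 0 0;1.5 4.5 2.64 0 0 0 0;1.5 4.5 2.64 0 0 0 0;1.5 4 2.4 0 0 0 0;1.5 2.5 1.42 0 0 0 0;1.5 0 0 0 0 0 0;1.5 0 0 0 0 0 0;1.5 0 0 0 0 0 0")

```text
time_s: 15.88
tcp_pos: [0.5373, 0.021, 0.1849]
ee_rot: [[-0.155, 0.988, -0.001], [0.988, 0.155, -0.001], [-0.001, -0.001, -1.0]]
contact_force: [0.3, -0.3, -0.3]
finger_gap: 0.0235
grip_force: 39.2
```

```bash
cat > m.py <<'E'
from h import *
import sys
s=env.sense(); t=np.array(s["tcp_pos"]); R=np.array(s["ee_rot"]); print(t,R[:,2],s["contact_force"]); o=[]
for n in("scene","top"):
    im,D=env.grab_frame(n); np.savez(n+sys.argv[1]+".npz",im=im,D=D)
    P=cloud(n,D); u,v=map(int,proj(n,(.51,.02,.1))); x=u-50;y=v-62
    o.append(cv2.resize(im[y:y+125,x:x+100],None,fx=4,fy=4,interpolation=cv2.INTER_CUBIC)); print(n,x,y)
    hsv=cv2.cvtColor(im,cv2.COLOR_BGR2HSV)
    m=(abs(P[...,0]-.536)<.03)&(abs(P[...,1]-.018)<.03)&(P[...,2]>.02)&(P[...,2]<.25)
    for a in np.arange(.03,.2,.01):
        mm=m&(P[...,2]>a)&(P[...,2]<=a+.01)
        if mm.sum()>4: print(a.round(3),mm.sum(),P[mm].mean(0).round(4),np.median(im[mm],0))
cv2.imwrite(f"pics/h{sys.argv[1]}.png",np.hstack(o))
E
python3 m.py 5
```

```text
[0.53733779 0.02104995 0.18488697] [-9.50273684e-04 -8.53316053e-04 -9.99999184e-01] [ 0.33586812 -0.33712649 -0.31795891]
scene 203 146
0.03 6 [ 0.5074 -0.0032  0.0346] [10.  11.5 10. ]
0.04 7 [ 0.5073 -0.0053  0.0436] [12. 11. 11.]
0.11 17 [0.5367 0.0082 0.1154] [74. 86. 86.]
0.12 15 [0.5393 0.0091 0.125 ] [73. 86. 87.]
0.13 21 [0.538  0.0081 0.1353] [72. 85. 86.]
0.14 16 [0.5388 0.0086 0.1459] [73.5 85.  86.5]
0.15 20 [0.5394 0.0084 0.1556] [73.5 85.5 87. ]
0.16 19 [0.5395 0.0096 0.1652] [74. 86. 87.]
0.17 19 [0.5412 0.0089 0.1752] [74. 86. 88.]
0.18 18 [0.5427 0.0082 0.1857] [59.  67.5 67. ]
0.19 50 [0.5421 0.0107 0.1956] [23.5 23.  22.5]
top 229 150
```

View pics/h5.png

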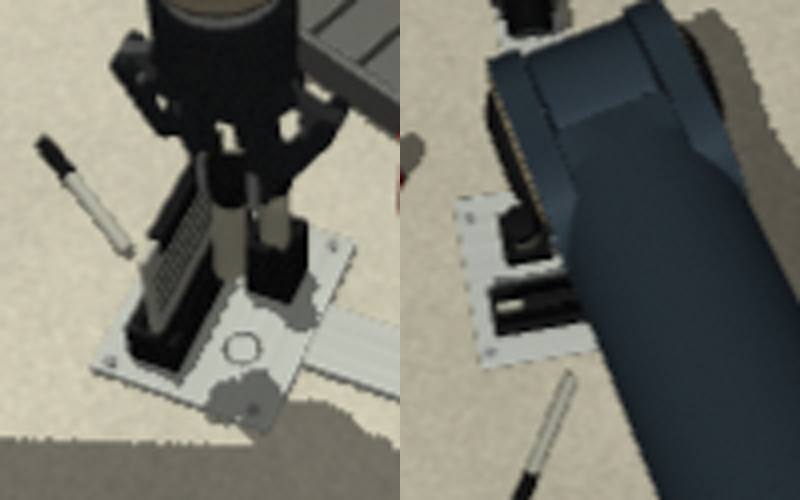

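The scene crop shows the tube hanging upright from the fingers at (230,220), with ring (242,348) below and the standard at (275,215) to its right. I measure the tube's axis and the standard's by the same method.

```bash
cat > ax.py <<'E'
from h import *
import sys
def axis(f,c,zlo,zhi,R=.010,win=.016):
    im,D=np.load(f).values(); P=cloud("scene",D); o,_=ray("scene",0,0)
    hs=np.linalg.norm(P[...,:2]-np.array(c),axis=-1)<win
    m=hs&(P[...,2]>zlo)&(P[...,2]<zhi); m&=(im.max(-1)>60)&(im.max(-1)<170)
    p=P[m]; z0=(zlo+zhi)/2
    # axis (x,y,sx,sy): visible points lie R from the axis
    from scipy.optimize import least_squares
    def r(a):
        q=p[:,:2]-a[:2]-np.outer(p[:,2]-z0,a[2:]); return np.hypot(*q.T)-R
    v=np.array([o[0]-c[0],o[1]-c[1]]); v/=np.linalg.norm(v)
    s=least_squares(r,[*(p[:,:2].mean(0)-.008*v),0,0],loss="soft_l1",f_scale=.001)
    return m.sum(),s.x,np.sqrt(np.mean(s.fun**2))
E
python3 - <<'E'
from ax import *
n,a,e=axis("scene3.npz",(.528,.075),.073,.116); print("std",n,a.round(4),e)
n,b,e=axis("scene5.npz",(.536,.015),.11,.175); print("sam",n,b.round(4),e)
print("rel",(b-a)[:2],"want",.06*np.array([.152,-.988]))
E
```

```text
std 68 [0.5254 0.077  0.0152 0.0007] 0.0007402159459203372
sam 111 [0.5348 0.0155 0.047  0.0093] 0.0007840175672526198
rel [ 0.00937364 -0.06156787] want [ 0.00912 -0.05928]
```

Request:
step_arm(steps="1.5 0.1 0 1 0 0 0;1.5 0.1 0 2 0 0 0;1.5 0 0 2 0 0 0;1.5 0 0 1 0 0 0;1.5 0 0 0.5 0 0 0;1.5 0 0 0 0 0 0;1.5 0 0 0 0 0 0;1.5 0 0 0 0 0 0")

```text
time_s: 16.98
tcp_pos: [0.5379, 0.0248, 0.1209]
ee_rot: [[-0.158, 0.987, 0.001], [0.987, 0.158, -0.0], [-0.0, 0.001, -1.0]]
contact_force: [-0.2, 0.4, -0.8]
finger_gap: 0.023
grip_force: 39.2
```

```bash
python3 m.py 6 | head -1; python3 - <<'E'
from ax import *
for i in range(3):
    im,D=env.grab_frame("scene"); np.savez("s6.npz",im=im,D=D)
    A=axis("scene3.npz",(.528,.075),.073,.116); B=axis("s6.npz",(.537,.016),.045,.113)
    print(B[0],A[1].round(4),B[1].round(4),"rel at z~.08-.095",(B[1]-A[1])[:2].round(4),B[2].round(5))
print("want",.06*np.array([.152,-.988]))
# silhouette midline of the body, for sample and standard: lateral position on vertical plane facing the camera
for f,c,zl,zh in(("s6.npz",B[1][:2],.045,.113),("scene3.npz",A[1][:2],.073,.116)):
    im,D=np.load(f).values(); P=cloud("scene",D); o,_=ray("scene",0,0)
    w=np.array(c)-o[:2]; w/=np.linalg.norm(w); l=np.array([-w[1],w[0]])
    m=(np.linalg.norm(P[...,:2]-c,axis=-1)<.016)&(P[...,2]>zl)&(P[...,2]<zh)&(im.max(-1)>55)
    L=[]
    for v in np.unique(np.nonzero(m)[0]):
        u=np.nonzero(m[v])[0]
        if len(u)<5: continue
        o,d=ray("scene",u.mean(),v); s=((np.array(c)-o[:2])@w)/(d[:2]@w); q=o+s*d; L.append((q[2],(q[:2]-c)@l,len(u)))
    L=np.array(L); print(f,"lateral dir",l.round(3),"slope",np.polyfit(L[:,0],L[:,1],1).round(4),"mean",L[:,1].mean().round(4),"width",np.median(L[:,2]),len(L))
E
```

```text
[0.53788094 0.02476196 0.12087406] [ 1.22824036e-03 -9.95351104e-05 -9.99999241e-01] [-0.20564394  0.38768193 -0.77718806]
103 [0.5254 0.077  0.0152 0.0007] [0.5352 0.0189 0.0582 0.0087] rel at z~.08-.095 [ 0.0098 -0.0581] 0.00087
104 [0.5254 0.077  0.0152 0.0007] [0.535  0.0192 0.0504 0.0104] rel at z~.08-.095 [ 0.0095 -0.0579] 0.00072
105 [0.5254 0.077  0.0152 0.0007] [0.5351 0.019  0.0534 0.0055] rel at z~.08-.095 [ 0.0097 -0.058 ] 0.00086
want [ 0.00912 -0.05928]
s6.npz lateral dir [-0.799 -0.601] slope [-0.0598  0.0049] mean 0.0009 width 8.0 14
scene3.npz lateral dir [-0.825 -0.565] slope [ 0.024 -0.002] mean 0.0001 width 7.0 9
```

View pics/h6.png

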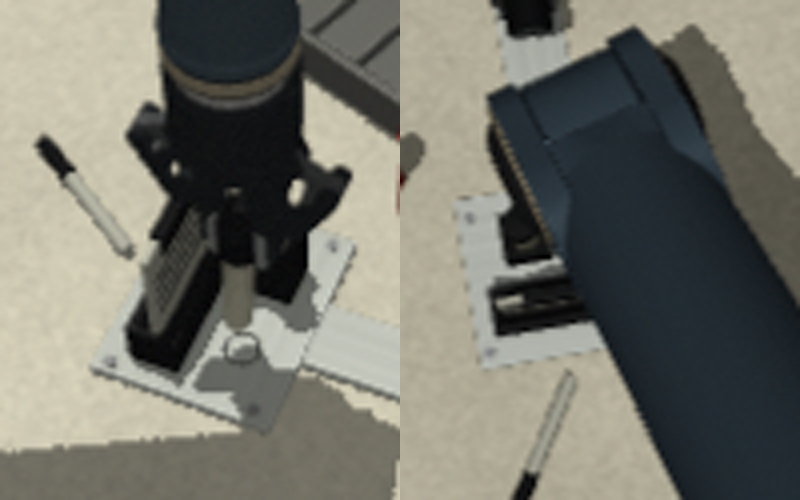

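The crop confirms the underside just above the ring, at (240,325) against the ring's (242,348). But the tube leans about 2-3° toward +x going up, in both the depth fit and the silhouette. I level it by turning about tool x and trim the position.

Request:
step_arm(steps="1.5 -0.15 -0.17 0.3 0 0 0;1.5 0 0 0.27 0 0 0;1.5 0 0 0 -0.024 0 0;1.5 0 0 0 -0.024 0 0;1.5 0 0 0 0 0 0;1.5 0 0 0 0 0 0;1.5 0 0 0 0 0 0")

```text
time_s: 18.1
tcp_pos: [0.5362, 0.023, 0.1147]
ee_rot: [[-0.158, 0.986, 0.048], [0.987, 0.158, 0.008], [-0.0, 0.048, -0.999]]
contact_force: [-0.5, -0.4, -0.3]
finger_gap: 0.023
grip_force: 39.2
```

```bash
cat > chk.py <<'E'
from ax import *
s=env.sense(); t=np.array(s["tcp_pos"]); R=np.array(s["ee_rot"]); print(t,R[:,2],s["contact_force"])
A=[];B=[];Z=[]; S=[]
for i in range(5):
    im,D=env.grab_frame("scene"); np.savez("s7.npz",im=im,D=D)
    r=axis("s7.npz",(.537,.017),.042,.108); B.append(r[1])
    P=cloud("scene",D); m=(np.linalg.norm(P[...,:2]-r[1][:2],axis=-1)<.014)&(P[...,2]>.025)&(im.max(-1)>60); 
    # underside: lowest silhouette pixel on body
    v,u=np.nonzero(m); b=v.max(); uu=u[v==b].mean(); w=cal("scene"); o,_=ray("scene",0,0)
    h=o[:2]-r[1][:2]; h/=np.linalg.norm(h); ax0=r[1][:2]+(.035-.075)*r[1][2:]; near=ax0+.01*h
    oo,d=ray("scene",uu,b+.5); k=((near-oo[:2])@h)/(d[:2]@h); Z.append(oo[2]+k*d[2])
    a=axis("scene3.npz",(.528,.075),.073,.116)[1]
print("axis z=.075",np.mean(B,0).round(4),np.std(B,0).round(4),"std",a.round(4)); B=np.mean(B,0)
print("at underside",(B[:2]-.04*B[2:]).round(4),"mid rel std",(B-a)[:2].round(4),"want [.0091 -.0593], ring (.536,.018); underside z",np.mean(Z).round(4))
E
python3 chk.py
```

```text
[0.53624605 0.02301529 0.11473734] [ 0.0477508   0.00758348 -0.99883049] [-0.5286808  -0.40347143 -0.31005885]
axis z=.075 [0.5357 0.0176 0.0072 0.0048] [0.0001 0.0001 0.0067 0.0044] std [0.5254 0.077  0.0152 0.0007]
at underside [0.5354 0.0174] mid rel std [ 0.0103 -0.0594] want [.0091 -.0593], ring (.536,.018); underside z 0.0357
```

The tube is upright within about 0.5°. Its axis is at (0.536, 0.018) over the ring, and its underside is at 0.035. I hold briefly and hand in.

Request:
step_arm(steps="1.5 0 0 0 0 0 0;1.5 0 0 0 0 0 0;1.5 0 0 0 0 0 0;1.5 0 0 0 0 0 0")

```text
time_s: 18.85
tcp_pos: [0.536, 0.023, 0.1146]
ee_rot: [[-0.158, 0.986, 0.047], [0.987, 0.158, 0.008], [-0.0, 0.048, -0.999]]
contact_force: [-0.3, 0.2, 0.2]
finger_gap: 0.0233
grip_force: 39.2
```

```bash
python3 chk.py && python3 -c "
from workcell import env
print(env.hand_in())"
```

```text
[0.5360463  0.02295304 0.11462565] [ 0.0474702   0.00753005 -0.99884427] [-0.31350731  0.23447944  0.22108015]
axis z=.075 [0.5355 0.0176 0.0152 0.0061] [0.0001 0.0001 0.0026 0.0058] std [0.5254 0.077  0.0152 0.0007]
at underside [0.5349 0.0173] mid rel std [ 0.0101 -0.0595] want [.0091 -.0593], ring (.536,.018); underside z 0.0353
the job is handed in; nothing more can be done
None
```

The job is handed in at about 19 s: the card is fully home in the slot and released, and the sample tube is held steady over the ring mark, within about 1 mm and 1° of upright, its underside measured at 35 mm (the cap itself was hidden by the gripper).

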